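# Load a tip box into the UV drawer

## Task

The UV decontamination drawer unit is still switched on: first flip the toggle switch on its top over to the opposite side, then pull its drawer all the way out to the stop. Take the long grey tip box with the white lid from the bench mat and set it down in the drawer, standing flat on the drawer's floor with its lid up, without dropping it. Leave the drawer fully out, the switch flipped and every other thing where it stands.

Things in the scene. Friction and masses are not known exactly. Their poses are not given: they have to be found in the camera images.
- switch (a joint): the toggle switch on the drawer unit's top: angle of the bat in rad; 0 = on, leaning 0.5 rad from vertical towards the drawer's front (the start); 1.0 = off, leaning 0.5 rad the other way, towards the unit's rear. It turns about a level axis parallel to the drawer's front and it is over-centred: let go, it falls to the nearer side of the centre (0.5); about 1 N at the tip moves it
- switch_tip (a point): thick end of the steel bat, 68 mm from its pivot and 8 mm below its very end; the bat is 76 mm long, 10 mm thick at the foot and 18 mm at the end. The frame turns with the bat
- switch_pivot (a point): the bat's pivot, on top of the grey switch block (70 x 50 mm, 22 mm high, which stands on the unit's top near one end of its front edge); a steel collar 24 mm across, 6 mm high surrounds it. Axes as of the drawer unit: x from the drawer's front to the unit's rear, z up
- uv_drawer0 (a joint): how far the drawer is pulled out, m: 0 = shut, 0.166 = at its stop; it starts shut or up to 20 mm ajar. It slides towards its front (the -x of uv_drawer0_handle), with about 1 N of friction, and stays where it is left
- uv_drawer0_handle (a point): middle of the drawer's bar handle: a level steel bar 11 mm thick, 120 mm long, carried by two pins 51 mm either side of its middle; its centre line is 35 mm in front of the drawer's front, 38 mm below the unit's top. The bar lies along this frame's y; x points from the drawer's front to the unit's rear, z up. The frame moves with the drawer. The unit is a fixed cream box, 300 mm wide (along y), 240 mm deep (along x), 105 mm high
- drawer_floor (a point): centre of the drawer's inner floor (195 mm along x, 258 mm along y; side walls 6 mm thick, rising 61 mm above the floor; the front panel rises 70 mm). It moves with the drawer; axes as of the handle. With the drawer at its stop the part of the floor that lies clear of the unit's top runs from x = -97 to x = +62 mm of this frame
- tipbox_center (a point): centre (half-way up) of the loose tip box: a closed plastic box, grey with a white lid, 110 mm long (its x), 65 mm wide (its y), 60 mm high, 0.15 to 0.31 kg, standing lid up on the light blue bench mat (2 mm thick)
- tipbox: the same tip box; origin at the centre of its underside
- petri: two stacked round petri dishes, 90 mm across, 31 mm high, on the bench mat; origin at the underside's centre
- pipette: blue-handled pipette lying on the bench mat, 255 mm long, 26 mm wide, 22 mm high; origin on the underside near the middle of its length
- rack: white rack of blue-capped tubes, 70 x 150 mm, 94 mm high; origin at the underside's centre
- bottle: amber bottle, 72 mm across, 160 mm high; origin at the underside's centre
- beaker: glass beaker, 74 mm across, 90 mm high, on the bench mat; origin at the underside's centre
- coverslips: brown carton 90 x 60 mm, 35 mm high, standing on top of the drawer unit's rear part; origin at the underside's centre
There are look-alikes about, which are no part of the job. What is shaped like the tipbox but purple or red is not meant.

How it is judged:
By the outcome, as a careful person would: the job done as asked, in the order asked, and still so for the second after the job is handed in, with the robot touching nothing.
It also fails if it takes over 72 s, if anything falls off the work surface, if the arm or the gripper's body presses on something with over 40 N, if the wrist force passes 120 N, or if a joint passes its speed limit or range.

## Robot

A 6-joint arm with a two-finger parallel gripper is mounted at the origin on the work surface. World frame = base frame: x ahead of the robot, y to its left, z up, the work surface at z = 0. Lengths are in m, angles in rad, forces in N, time in s.
With the tool pointing down it reaches from about 0.35 to 0.775 m from the base axis. Payload 5.5 kg.
Tool frame: the origin (TCP) lies at the very end of the fingers, on their centre line; the grasp point (between the pads) lies 19 mm behind it; z points along the fingers, y is the line along which they close (so a half turn about z gives the same grasp; the last joint's range is limited). The gripper opens to 85 mm and grips with 20 to 120 N. Pads are 22 mm wide; open, the fingers measure 114 mm over their backs; the gripper's body (76 mm by 85 mm) begins 54 mm behind the grasp point. The pads swing forward as they close: fully open they stand 13 mm farther back than shut.
Start: joints at [0.973, 0.313, 0.046, 1.304, 0, 1.431], TCP at [0.254, 0.516, 0.231] pointing down, gripper open.
Joint ranges: [-2.76, 2.76], [-0.86, 1.69], [-1.03, 1.26], [-2.2, 2.34], [-1.47, 1.5], [-3.14, 3.14]. Speed limits (rad/s): [2.57, 2.57, 3.14, 3.14, 3.14, 3.14].

## Interface

Orientations are given as a unit quaternion [w, x, y, z].
In Python, from workcell import env, imaging, ticket gives the robot as it stands. The module is installed in compiled form; this text tells all that it offers.
- The arm moves only by the tool apply_moves, never from a script. Its argument "rows" is a list of rows, each an object with "xyz": the shift along the tool's x, y, z in mm, a list of three; "turn": the turn, a rotation vector about the tool's x, y, z in rad, a list of three; "grip": the opening, from 0 (shut) to 1 (fully open). A call has 1 to 12 rows; each row is the pose to reach, as a shift and turn from the pose commanded when the call began, along the tool's axes at that moment; what a row does not reach only later rows make up. A row lasts 1/12 s, in which the tool goes at most 41.7 mm and 7.16 degrees, less where a joint would pass 70% of its speed; a pose out of reach is approached as far as the arm can. A call with a gripper value outside its range is refused whole. The fingers move at their own pace and stop on an object; "force" is the grip in N (left out, the last holds). Time passes only in rows, so rows that repeat a pose let the fingers close. It gives the time, the measured TCP pose, the force, the opening and the grip force at its end, in the units of the state.
- env.get_state(): the state, without advancing time (a new reading comes with each control period).
- imaging.read_camera(name): name is "side" or "top" or "wrist"; returns a dict with "color" (384x512x3 uint8, blue, green, red), "z_map" (384x512 float32, m along the optical axis (not along the pixel's ray), 0 where there is no reading), "camera_matrix" (3x3 intrinsics, pixels), "view" (4x4, takes a point from world to camera coordinates). Camera axes: x right, y down, z forward; pixel columns grow to the right and rows downward; lengths in m; the calibration is good to about 2 mm. A picture is of the moment at which its call begins.
- ticket.hand_in(): hands the job in; it is judged then, once.
The state is a dict: "clock": time; "joint_pos": joint angles; "qvel": joint speeds; "tau": joint torques, N m; "tcp_pos": TCP position; "orientation": TCP orientation; "wrist_force": force on the tool from outside, world axes, zero at the start; "ft_torque": the same for the moment, N m; "finger_gap": finger opening in m; "grip_force": force on a finger pad.
Only numpy, scipy, OpenCV 4.12 (cv2) and the standard library are available. Lean on these libraries where they do the work, as an engineer would, in place of code of your own. Each camera call takes 0.05 s, during which the arm holds its last target. There are 200 camera calls.

## Working session

There is one attempt and no reset: what is moved stays moved. The work goes in short steps, Python scripts to look and compute and a tool call to move; the robot and the scene stay as the last step left them, time stands still between calls to the robot, and variables do not carry over. Pictures are saved under pics/ and viewed, at most 10 in all, crops included, and the job is handed in when it is done.

Besides the shell and the picture viewer there is one more tool, called after ">>>" by a JSON object that holds its "op" and its "data", one argument or row to a line. apply_moves: Moves the arm, as the interface text tells. Its arguments: {"type":"object","properties":{"rows":{"type":"array"},"force":{"type":"number"}},"required":["rows"]}

```bash
mkdir -p pics
cat > h.py <<'E'
import numpy as np, cv2
from scipy.spatial.transform import Rotation as R
from workcell import env, imaging, ticket
def cloud(n):
    d=imaging.read_camera(n); K=d["camera_matrix"]; z=d["z_map"]
    v,u=np.mgrid[:z.shape[0],:z.shape[1]]
    p=np.stack([(u-K[0,2])/K[0,0]*z,(v-K[1,2])/K[1,1]*z,z],-1)
    V=np.array(d["view"]); P=(p-V[:3,3])@V[:3,:3]
    P[z==0]=np.nan
    return d["color"],P,d
def tool(s=None):
    s=s or env.get_state(); q=s["orientation"]
    return np.array(s["tcp_pos"]),R.from_quat([q[1],q[2],q[3],q[0]])
def shift(target):  # world point -> tool shift mm
    p,r=tool(); return (r.inv().apply(np.array(target)-p)*1000).round(1)
E
python3 - <<'E'
from h import *
a=[cloud(n) for n in ("top","side")]
for n,(c,P,d) in zip(("top","side"),a):
    np.savez(n,c=c,P=P,V=d["view"],K=d["camera_matrix"]); cv2.imwrite(f"pics/{n}0.png",cv2.resize(c,(800,600)))
s=env.get_state(); print(s["tcp_pos"],s["orientation"],s["clock"]); print(tool()[1].as_matrix().round(3))
E
```

```text
[0.25389591 0.51543212 0.23049185] [-2.79160318e-04  2.26904440e-01  9.73916700e-01 -7.47725495e-04] 0.1
[[-0.897  0.442 -0.001]
 [ 0.442  0.897 -0.001]
 [ 0.    -0.002 -1.   ]]
```

View pics/top0.png

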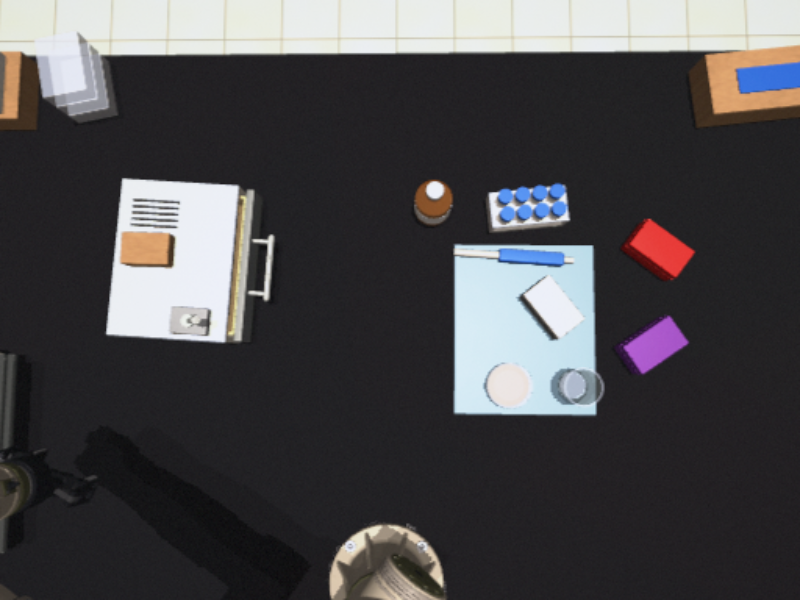

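View pics/side0.png

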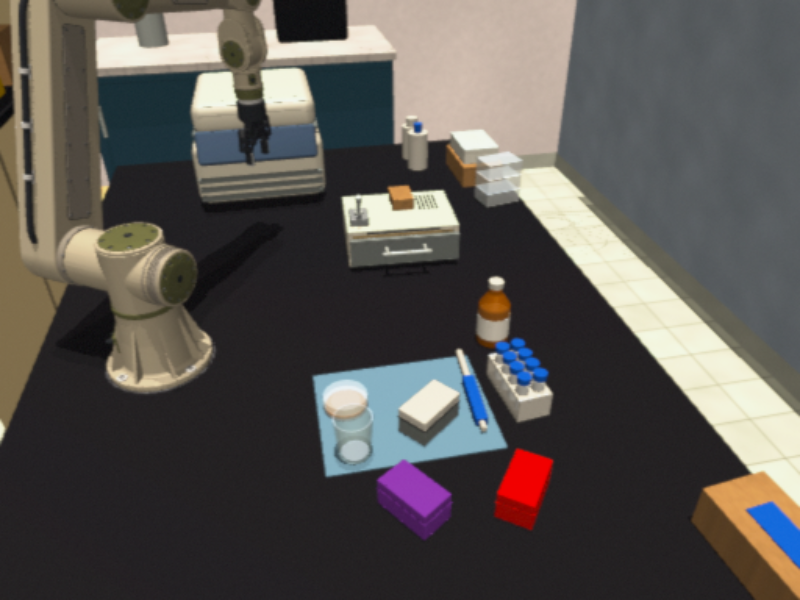

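The top picture shows the drawer unit at (180,260), with its switch at (190,320), its bar handle at (268,268) and the carton at (147,249). The drawer faces right. Box-shaped candidates are:
- white lid with grey body on the mat, (552,307)
- red, (658,250)
- purple, (652,345)

Only the first fits, by colour and by standing on the mat. The side view shows the same box at (430,405).

Run:
```python
from h import *
f=np.load("top.npz"); c,P=f["c"],f["P"]
s=np.load("side.npz")
k=512/800
def reg(u0,v0,u1,v1,zl,zh,col=None):
    sl=np.s_[int(v0*k):int(v1*k),int(u0*k):int(u1*k)]
    p=P[sl].reshape(-1,3); m=(p[:,2]>zl)&(p[:,2]<zh); return p[m]
def rect(n,p):
    r=cv2.minAreaRect((p[:,:2]*1000).astype(np.float32)); print(n,len(p),np.round(r[0],1),np.round(r[1],1),round(r[2],1),"z",np.median(p[:,2]).round(4)); return r
rect("unit top",reg(95,165,262,355,.099,.112))
rect("switch block",reg(160,295,220,345,.119,.134))
p=reg(160,295,220,345,.15,.25); print("bat",len(p),p.mean(0).round(4),p.min(0).round(4),p.max(0).round(4))
p=reg(262,225,280,310,.055,.09); rect("handle",p)
b=reg(510,265,595,350,.055,.075); rect("box",b)
for n,a in dict(petri=(475,355,540,415),beaker=(545,360,615,415),pip=(450,240,580,272),rack=(480,175,575,240),bottle=(405,170,460,230)).items(): rect(n,reg(*a,.012,.3))
# drawer front panel top
p=reg(228,185,265,345,.04,.099); rect("front",p); 
S=s["P"];ok=(np.abs(S[...,0]-.5)<.6)
C=s["c"]
cv2.imwrite("pics/crop1.png",np.hstack([cv2.resize(c[165:235,310:410],(400,280)),cv2.resize(C[230:300,230:330],(400,280))]))
```

```text
unit top 6346 [621.9 403.9] [230.2 300.9] 86.4 z 0.1045
switch block 368 [503.7 363.8] [71.4 49.9] 86.3 z 0.1261
bat 37 [0.5012 0.3321 0.1889] [0.494  0.3233 0.1548] [0.508  0.354  0.1956]
handle 172 [609.7 234.3] [ 23.1 129.2] 88.1 z 0.0706
box 783 [ 534.6 -323.1] [109.9  65.8] 38.3 z 0.0614
petri 698 [ 382.9 -239.6] [87.2 87.7] 46.9 z 0.0324
beaker 398 [ 382.  -367.8] [71.8 72.9] 0.3 z 0.0671
pip 502 [ 640.1 -253.4] [238.7  26.8] 86.2 z 0.0216
rack 1239 [ 732.3 -278.7] [ 70.4 151.1] 5.8 z 0.0808
bottle 564 [738.6 -89.8] [70.8 69.1] 2.1 z 0.1108
front 1127 [614.6 270. ] [ 64.5 296.5] 89.8 z 0.0863
```

View pics/crop1.png

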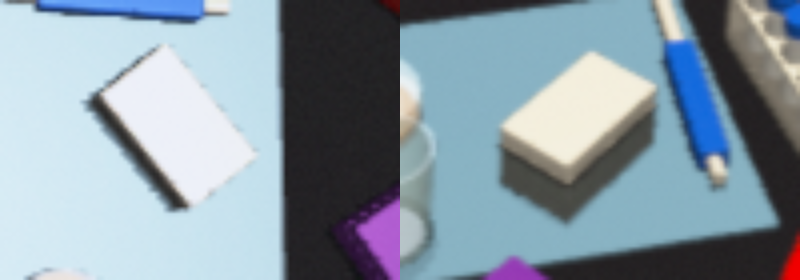

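The crop shows the white lid and grey body on the mat, so this is the right box. The tool now goes to the front side of the switch, fingers shut.

>>> {"op": "apply_moves", "data": {
  "rows": [
    {"xyz": [-30, -10, 0], "turn": [0, 0, -0.04], "grip": 0},
    {"xyz": [-60, -20, 0], "turn": [0, 0, -0.08], "grip": 0},
    {"xyz": [-95, -30, 0], "turn": [0, 0, -0.12], "grip": 0},
    {"xyz": [-130, -45, 0], "turn": [0, 0, -0.16], "grip": 0},
    {"xyz": [-165, -55, 0], "turn": [0, 0, -0.2], "grip": 0},
    {"xyz": [-200, -65, 0], "turn": [0, 0, -0.24], "grip": 0},
    {"xyz": [-235, -80, 0], "turn": [0, 0, -0.28], "grip": 0},
    {"xyz": [-270, -90, 0], "turn": [0, 0, -0.32], "grip": 0},
    {"xyz": [-300, -100, 0], "turn": [0, 0, -0.36], "grip": 0},
    {"xyz": [-332, -110, 0], "turn": [0, 0, -0.394], "grip": 0},
    {"xyz": [-332, -110, 0], "turn": [0, 0, -0.394], "grip": 0},
    {"xyz": [-332, -110, 0], "turn": [0, 0, -0.394], "grip": 0}
  ]
}}

```text
clock: 1.1
tcp_pos: [0.5043, 0.2689, 0.2305]
orientation: [-0.001, 0.034, 0.999, -0.0]
wrist_force: [-0.5, -0.4, -0.4]
finger_gap: 0.0001
grip_force: 0.0
```

Run:
```python
from h import *
c,P,d=cloud("wrist"); cv2.imwrite("pics/w1.png",c)
p,r=tool(); print(p.round(4)); print(r.as_matrix().round(3)); print(shift([.503,.27,.16]))
V=d["view"]; print("cam",(-V[:3,:3].T@V[:3,3]).round(3))
m=(P[...,2]>.15)&(P[...,2]<.21)&(P[...,1]>.3)&(P[...,1]<.4); q=P[m]; print(len(q), q.mean(0).round(4) if len(q) else "")
m=(P[...,2]>.055)&(P[...,2]<.08)&(P[...,1]<.29)&(P[...,0]>.53)&(P[...,0]<.69); q=P[m]; 
print(len(q)); 
if len(q): print(cv2.minAreaRect((q[:,:2]*1000).astype(np.float32)))
```

```text
[0.5033 0.2698 0.2307]
[[-0.998  0.066 -0.001]
 [ 0.066  0.998 -0.   ]
 [ 0.001 -0.    -1.   ]]
[ 0.2  0.2 70.7]
cam [0.433 0.273 0.373]
687 [0.4978 0.3316 0.1867]
465
((568.9788208007812, 231.7410430908203), (38.4342041015625, 64.59014129638672), 46.161800384521484)
```

View pics/w1.png

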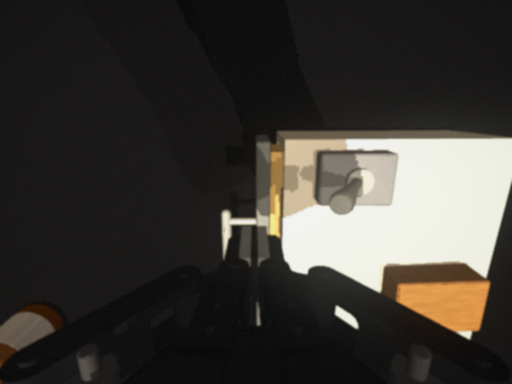

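The wrist view shows the bat at (345,200) leaning towards the front, the handle end at (226,215) and the front panel at (263,180). Next I lower beside the bat and push it to the rear.

>>> {"op": "apply_moves", "data": {
  "rows": [
    {"xyz": [0, 0, 30], "turn": [0, 0, 0], "grip": 0},
    {"xyz": [0, 0, 60], "turn": [0, 0, 0], "grip": 0},
    {"xyz": [0, 10, 60], "turn": [0, 0, 0], "grip": 0},
    {"xyz": [0, 22, 60], "turn": [0, 0, 0], "grip": 0},
    {"xyz": [0, 34, 60], "turn": [0, 0, 0], "grip": 0},
    {"xyz": [0, 46, 60], "turn": [0, 0, 0], "grip": 0},
    {"xyz": [0, 58, 60], "turn": [0, 0, 0], "grip": 0},
    {"xyz": [0, 70, 60], "turn": [0, 0, 0], "grip": 0},
    {"xyz": [0, 82, 60], "turn": [0, 0, 0], "grip": 0},
    {"xyz": [0, 94, 60], "turn": [0, 0, 0], "grip": 0},
    {"xyz": [0, 104, 60], "turn": [0, 0, 0], "grip": 0},
    {"xyz": [0, 104, 60], "turn": [0, 0, 0], "grip": 0}
  ]
}}

```text
clock: 2.15
tcp_pos: [0.5098, 0.3718, 0.1714]
orientation: [0.0, 0.032, 0.999, -0.004]
wrist_force: [-0.1, -12.7, 5.3]
finger_gap: -0.0003
grip_force: 6.8
```

>>> {"op": "apply_moves", "data": {
  "rows": [
    {"xyz": [0, -40, 0], "turn": [0, 0, 0], "grip": 0.22},
    {"xyz": [0, -80, 0], "turn": [0, 0, 0], "grip": 0.22},
    {"xyz": [0, -120, 0], "turn": [0, 0, 0], "grip": 0.22},
    {"xyz": [0, -160, 0], "turn": [0, 0, 0], "grip": 0.22},
    {"xyz": [-30, -185, 0], "turn": [0, 0, 0], "grip": 0.22},
    {"xyz": [-30, -185, 0], "turn": [0, 0, 0], "grip": 0.22},
    {"xyz": [-30, -185, 0], "turn": [0, 0, 0], "grip": 0.22}
  ]
}}

```text
clock: 2.73
tcp_pos: [0.5296, 0.1863, 0.1714]
orientation: [0.0, 0.034, 0.999, 0.0]
wrist_force: [-1.0, 0.8, 0.0]
finger_gap: 0.0187
grip_force: 0.0
```

Run:
```python
from h import *
s=env.get_state(); print(s["tcp_pos"],s["finger_gap"],s["wrist_force"])
c,P,d=cloud("wrist"); cv2.imwrite("pics/w2.png",c)
t,T,_=cloud("top")
for n,A in (("wrist",P),("top",T)):
    m=(A[...,2]>.15)&(A[...,2]<.21)&(A[...,1]>.3)&(A[...,1]<.45)&(A[...,0]>.46)&(A[...,0]<.54); q=A[m]; print(n,len(q), q.mean(0).round(4) if len(q) else "")
    m=(A[...,2]>.055)&(A[...,2]<.08)&(A[...,1]<.26)&(A[...,1]>.2)&(A[...,0]>.53)&(A[...,0]<.69); q=A[m]; print(len(q))
    xu=np.array([.063,.998]); yu=np.array([-.998,.063]); a=q[:,:2]@xu; b=q[:,:2]@yu
    print("along bar",np.percentile(b,[1,99]).round(4),"front surface",np.percentile(a,[1,5,50,95]).round(4), "z",np.percentile(q[:,2],[50,95]).round(4))
    for lo in np.arange(-.67,-.52,.02):
        w=a[(b>lo)&(b<lo+.02)]
        if len(w)>5: print(round(lo+.01,3),len(w),np.percentile(w,[2,50,98]).round(4))
```

```text
[0.5295525  0.18634941 0.17141844] 0.018674461630318974 [-1.02756916  0.7623932   0.01523115]
wrist 0 
780
along bar [-0.5845 -0.5285] front surface [0.2602 0.2607 0.2673 0.2905] z [0.0705 0.0724]
-0.58 82 [0.2634 0.2678 0.2708]
-0.56 212 [0.2604 0.2649 0.2705]
-0.54 459 [0.2604 0.2698 0.2936]
-0.52 27 [0.2617 0.2647 0.2693]
top 0 
117
along bar [-0.6582 -0.5838] front surface [0.262  0.2627 0.2686 0.2932] z [0.0707 0.0758]
-0.66 11 [0.2634 0.2687 0.2963]
-0.64 51 [0.262  0.2731 0.2987]
-0.62 22 [0.2639 0.267  0.2735]
-0.6 24 [0.2621 0.2662 0.2719]
-0.58 9 [0.2638 0.266  0.2697]
```

View pics/w2.png

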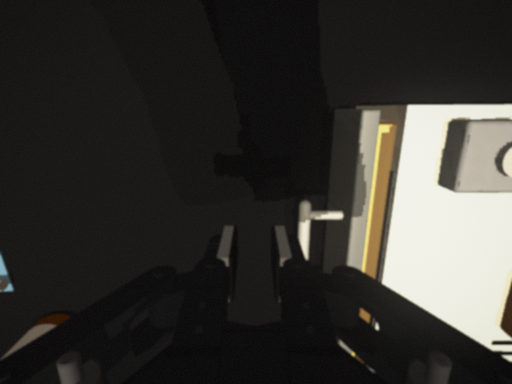

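The handle's bar shows from (303,205) down to the fingers, 35 mm in front of the panel at (340,180). The bat isn't visible from here, so I check it with the side camera and move above the bar.

Run:
```python
from h import *
c,P,d=cloud("side"); A=P
m=(A[...,2]>.145)&(A[...,2]<.21)&(A[...,1]>.28)&(A[...,1]<.47)&(A[...,0]>.46)&(A[...,0]<.55); q=A[m]; print(len(q), q.mean(0).round(4) if len(q) else "")
cv2.imwrite("pics/s2.png",cv2.resize(c[90:190,190:320],(780,600)))
print(shift([.606,.228,.15]),shift([.606,.228,.046]))
```

```text
46 [0.504  0.382  0.1716]
[-75.3  44.3  21.3] [-75.3  44.2 125.3]
```

View pics/s2.png

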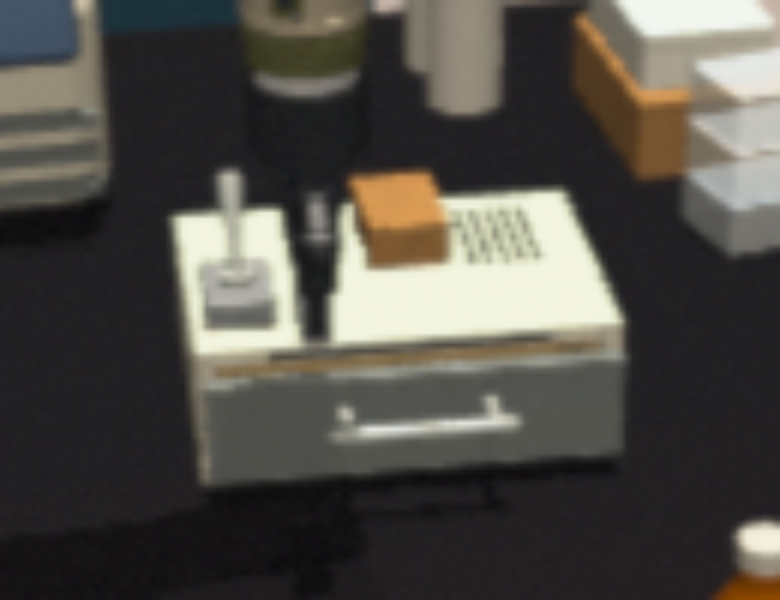

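The bat (230,215 in the crop) now stands at y 0.382, behind its pivot at 0.364, so the switch is flipped. Next is the handle.

>>> {"op": "apply_moves", "data": {
  "rows": [
    {"xyz": [-30, 18, 0], "turn": [0, 0, 0], "grip": 0.25},
    {"xyz": [-60, 36, 10], "turn": [0, 0, 0], "grip": 0.25},
    {"xyz": [-75, 44, 21], "turn": [0, 0, 0], "grip": 0.25},
    {"xyz": [-75, 44, 21], "turn": [0, 0, 0], "grip": 0.25},
    {"xyz": [-75, 44, 45], "turn": [0, 0, 0], "grip": 0.25},
    {"xyz": [-75, 44, 65], "turn": [0, 0, 0], "grip": 0.25},
    {"xyz": [-75, 44, 80], "turn": [0, 0, 0], "grip": 0.25},
    {"xyz": [-75, 44, 95], "turn": [0, 0, 0], "grip": 0.25},
    {"xyz": [-75, 44, 110], "turn": [0, 0, 0], "grip": 0.25},
    {"xyz": [-75, 44, 124], "turn": [0, 0, 0], "grip": 0.25},
    {"xyz": [-75, 44, 124], "turn": [0, 0, 0], "grip": 0.25}
  ]
}}

```text
clock: 3.8
tcp_pos: [0.6055, 0.2287, 0.0481]
orientation: [0.001, 0.031, 1.0, 0.001]
wrist_force: [0.0, -0.0, 0.7]
finger_gap: 0.0214
grip_force: 0.0
```

>>> {"op": "apply_moves", "data": {
  "force": 30,
  "rows": [
    {"xyz": [0, 0, 0], "turn": [0, 0, 0], "grip": 0},
    {"xyz": [0, 0, 0], "turn": [0, 0, 0], "grip": 0},
    {"xyz": [0, 0, 0], "turn": [0, 0, 0], "grip": 0},
    {"xyz": [0, 0, 0], "turn": [0, 0, 0], "grip": 0},
    {"xyz": [0, 0, 0], "turn": [0, 0, 0], "grip": 0}
  ]
}}

```text
clock: 4.22
tcp_pos: [0.6051, 0.2275, 0.048]
orientation: [-0.0, 0.031, 1.0, 0.0]
wrist_force: [-3.4, 0.8, 6.0]
finger_gap: 0.01
grip_force: 29.5
```

>>> {"op": "apply_moves", "data": {
  "rows": [
    {"xyz": [0, -6, 0], "turn": [0, 0, 0], "grip": 0},
    {"xyz": [0, -16, 0], "turn": [0, 0, 0], "grip": 0},
    {"xyz": [0, -28, 0], "turn": [0, 0, 0], "grip": 0},
    {"xyz": [0, -40, 0], "turn": [0, 0, 0], "grip": 0},
    {"xyz": [0, -52, 0], "turn": [0, 0, 0], "grip": 0},
    {"xyz": [0, -64, 0], "turn": [0, 0, 0], "grip": 0},
    {"xyz": [0, -76, 0], "turn": [0, 0, 0], "grip": 0},
    {"xyz": [0, -88, 0], "turn": [0, 0, 0], "grip": 0},
    {"xyz": [0, -100, 0], "turn": [0, 0, 0], "grip": 0},
    {"xyz": [0, -112, 0], "turn": [0, 0, 0], "grip": 0},
    {"xyz": [0, -124, 0], "turn": [0, 0, 0], "grip": 0},
    {"xyz": [0, -132, 0], "turn": [0, 0, 0], "grip": 0}
  ]
}}

```text
clock: 5.22
tcp_pos: [0.5967, 0.0945, 0.048]
orientation: [-0.0, 0.032, 0.999, 0.0]
wrist_force: [-1.6, 2.0, 6.9]
finger_gap: 0.0096
grip_force: 29.6
```

>>> {"op": "apply_moves", "data": {
  "rows": [
    {"xyz": [0, -3, 0], "turn": [0, 0, 0], "grip": 0},
    {"xyz": [0, -6, 0], "turn": [0, 0, 0], "grip": 0},
    {"xyz": [0, -9, 0], "turn": [0, 0, 0], "grip": 0},
    {"xyz": [0, -12, 0], "turn": [0, 0, 0], "grip": 0}
  ]
}}

```text
clock: 5.55
tcp_pos: [0.596, 0.0833, 0.048]
orientation: [-0.0, 0.032, 0.999, 0.0]
wrist_force: [-3.0, 1.8, 7.2]
finger_gap: 0.0098
grip_force: 29.7
```

>>> {"op": "apply_moves", "data": {
  "rows": [
    {"xyz": [0, -3, 0], "turn": [0, 0, 0], "grip": 0},
    {"xyz": [0, -6, 0], "turn": [0, 0, 0], "grip": 0},
    {"xyz": [0, -8, 0], "turn": [0, 0, 0], "grip": 0}
  ]
}}

```text
clock: 5.8
tcp_pos: [0.5956, 0.0766, 0.048]
orientation: [-0.0, 0.031, 1.0, 0.002]
wrist_force: [-2.9, 11.3, 6.4]
finger_gap: 0.0099
grip_force: 29.8
```

>>> {"op": "apply_moves", "data": {
  "rows": [
    {"xyz": [0, -2, 0], "turn": [0, 0, 0], "grip": 0},
    {"xyz": [0, -3, 0], "turn": [0, 0, 0], "grip": 0},
    {"xyz": [0, -3, 0], "turn": [0, 0, 0], "grip": 0}
  ]
}}

```text
clock: 6.05
tcp_pos: [0.5956, 0.0767, 0.048]
orientation: [0.0, 0.03, 1.0, 0.004]
wrist_force: [-0.9, 15.2, 6.1]
finger_gap: 0.0097
grip_force: 29.9
```

The force rose to 15 N with no further motion, so the drawer is at its stop. I relax, release and rise.

>>> {"op": "apply_moves", "data": {
  "rows": [
    {"xyz": [0, 4, 0], "turn": [0, 0, 0], "grip": 0},
    {"xyz": [0, 4, 0], "turn": [0, 0, 0], "grip": 0.2},
    {"xyz": [0, 4, 0], "turn": [0, 0, 0], "grip": 0.2},
    {"xyz": [0, 4, 0], "turn": [0, 0, 0], "grip": 0.2},
    {"xyz": [0, 4, -15], "turn": [0, 0, 0], "grip": 0.2},
    {"xyz": [0, 4, -40], "turn": [0, 0, 0], "grip": 0.2},
    {"xyz": [0, 4, -80], "turn": [0, 0, 0], "grip": 0.2},
    {"xyz": [0, 4, -120], "turn": [0, 0, 0], "grip": 0.5},
    {"xyz": [0, 4, -150], "turn": [0, 0, 0], "grip": 0.8},
    {"xyz": [0, 4, -150], "turn": [0, 0, 0], "grip": 1}
  ]
}}

```text
clock: 6.88
tcp_pos: [0.5998, 0.0756, 0.2045]
orientation: [0.006, 0.032, 0.999, -0.0]
wrist_force: [1.6, 0.8, 0.5]
finger_gap: 0.0527
grip_force: 0.0
```

Run:
```python
from h import *
s=env.get_state(); print(np.round(s["joint_pos"],3)); p,r=tool(); print(p.round(4)); print(r.as_matrix().round(3)); print(shift([.535,-.323,.2]))
```

```text
[-0.007  0.369  0.06   1.25  -0.     0.057]
[0.5998 0.0756 0.2045]
[[-0.998  0.064  0.011]
 [ 0.064  0.998 -0.   ]
 [-0.011  0.    -1.   ]]
[  39.1 -401.9    3.9]
```

>>> {"op": "apply_moves", "data": {
  "rows": [
    {"xyz": [3, -25, 0], "turn": [0, 0, -0.05], "grip": 1},
    {"xyz": [6, -60, 0], "turn": [0, 0, -0.11], "grip": 1},
    {"xyz": [10, -100, 0], "turn": [0, 0, -0.18], "grip": 1},
    {"xyz": [14, -140, 0], "turn": [0, 0, -0.25], "grip": 1},
    {"xyz": [18, -180, 0], "turn": [0, 0, -0.32], "grip": 1},
    {"xyz": [22, -220, 0], "turn": [0, 0, -0.4], "grip": 1},
    {"xyz": [26, -260, 0], "turn": [0, 0, -0.48], "grip": 1},
    {"xyz": [30, -300, 0], "turn": [0, 0, -0.56], "grip": 1},
    {"xyz": [34, -340, 0], "turn": [0, 0, -0.63], "grip": 1},
    {"xyz": [37, -375, 0], "turn": [0, 0, -0.69], "grip": 1},
    {"xyz": [39, -402, 0], "turn": [0, 0, -0.731], "grip": 1},
    {"xyz": [39, -402, 0], "turn": [0, 0, -0.731], "grip": 1}
  ]
}}

```text
clock: 7.88
tcp_pos: [0.5301, -0.3286, 0.1959]
orientation: [-0.001, -0.325, 0.946, -0.001]
wrist_force: [0.1, 0.4, 0.2]
finger_gap: 0.0851
grip_force: 0.0
```

>>> {"op": "apply_moves", "data": {
  "rows": [
    {"xyz": [0, 0, 0], "turn": [0, 0, 0], "grip": 1},
    {"xyz": [0, 0, 0], "turn": [0, 0, 0], "grip": 1}
  ]
}}

```text
clock: 8.05
tcp_pos: [0.5311, -0.3224, 0.1965]
orientation: [-0.0, -0.327, 0.945, 0.001]
wrist_force: [-0.2, -0.1, -0.8]
finger_gap: 0.0853
grip_force: 0.0
```

Run:
```python
from h import *
s=env.get_state(); p,r=tool(); M=r.as_matrix(); print(p.round(4), s["finger_gap"],s["clock"]); print(M.round(3))
c,P,d=cloud("wrist"); cv2.imwrite("pics/w3.png",c)
m=(P[...,2]>.057)&(P[...,2]<.066)&(np.hypot(P[...,0]-.535,P[...,1]+.323)<.08)
q=P[m]; print(len(q)); rr=cv2.minAreaRect((q[:,:2]*1000).astype(np.float32)); print(rr, np.median(q[:,2]))
c,P,d=cloud("top")
m=(P[...,2]>.057)&(P[...,2]<.066)&(np.hypot(P[...,0]-.535,P[...,1]+.323)<.08)
q=P[m]; print(len(q))
print("tool y angle",np.degrees(np.arctan2(M[1,1],M[0,1])), shift([.5346,-.3231,.025]))
# drawer
m=(P[...,2]>-.01)&(P[...,2]<.09)&(P[...,0]>.5)&(P[...,0]<.7)&(P[...,1]>.15)&(P[...,1]<.25); print("floor z",np.percentile(P[m][:,2],[10,50,90]).round(4))
xu=np.array([.063,.998]); yu=np.array([-.998,.063])
A=P[...,:2]@xu; B=P[...,:2]@yu
h=(P[...,2]>.06)&(P[...,2]<.08)&(abs(B+.59)<.04)&(A>.08)&(A<.135); print("bar A",np.percentile(A[h],[2,50,98]).round(4), h.sum())
w=(P[...,2]>.08)&(P[...,2]<.1)&(A>.16)&(A<.27); print("walls B",np.percentile(B[w],[1,10,90,99]).round(4),"z",np.median(P[w][:,2]))
w=(P[...,2]>.08)&(P[...,2]<.1)&(abs(B+.59)<.08)&(A>.1); print("front A",np.percentile(A[w],[1,50,99]).round(4),np.median(P[w][:,2]))
cv2.imwrite("pics/t3.png",cv2.resize(c,(800,600)))
```

```text
[ 0.5311 -0.3224  0.1965] 0.0853056156898822 8.05
[[-0.786 -0.618 -0.001]
 [-0.618  0.786  0.001]
 [ 0.     0.002 -1.   ]]
6462
((534.0308837890625, -326.1570739746094), (108.53569793701172, 65.06434631347656), 38.178436279296875) 0.06131433159235361
393
tool y angle 128.1571803479575 [ -1.3  -3.3 172. ]
floor z [0.0179 0.0214 0.0249]
bar A [0.1105 0.1155 0.1209] 94
walls B [-0.7338 -0.7258 -0.463  -0.4542] z 0.08583284564494079
front A [0.1507 0.1634 0.549 ] 0.09229720981293478
```

View pics/t3.png

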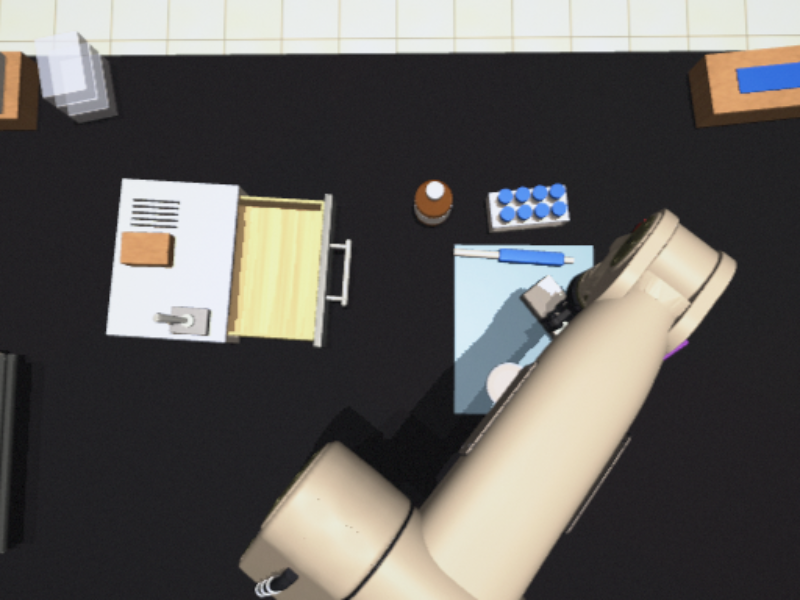

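The drawer is fully out at (280,270), and the bat leans to the rear at (165,318). Nothing else has moved. The box is centred under the gripper to within 4 mm, so I descend and grip.

>>> {"op": "apply_moves", "data": {
  "rows": [
    {"xyz": [-1, -3, 25], "turn": [0, 0, 0], "grip": 1},
    {"xyz": [-1, -3, 60], "turn": [0, 0, 0], "grip": 1},
    {"xyz": [-1, -3, 90], "turn": [0, 0, 0], "grip": 1},
    {"xyz": [-1, -3, 112], "turn": [0, 0, 0], "grip": 1},
    {"xyz": [-1, -3, 130], "turn": [0, 0, 0], "grip": 1},
    {"xyz": [-1, -3, 145], "turn": [0, 0, 0], "grip": 1},
    {"xyz": [-1, -3, 160], "turn": [0, 0, 0], "grip": 1},
    {"xyz": [-1, -3, 172], "turn": [0, 0, 0], "grip": 1},
    {"xyz": [-1, -3, 180], "turn": [0, 0, 0], "grip": 1},
    {"xyz": [-1, -3, 180], "turn": [0, 0, 0], "grip": 1},
    {"xyz": [-1, -3, 180], "turn": [0, 0, 0], "grip": 1}
  ]
}}

```text
clock: 9.07
tcp_pos: [0.5344, -0.3234, 0.0173]
orientation: [-0.0, -0.328, 0.945, 0.0]
wrist_force: [1.2, 0.4, 0.6]
finger_gap: 0.0856
grip_force: 0.0
```

>>> {"op": "apply_moves", "data": {
  "force": 40,
  "rows": [
    {"xyz": [0, 0, 0], "turn": [0, 0, 0], "grip": 0.65},
    {"xyz": [0, 0, 0], "turn": [0, 0, 0], "grip": 0.65},
    {"xyz": [0, 0, 0], "turn": [0, 0, 0], "grip": 0.65},
    {"xyz": [0, 0, 0], "turn": [0, 0, 0], "grip": 0.65},
    {"xyz": [0, 0, 0], "turn": [0, 0, 0], "grip": 0.65}
  ]
}}

```text
clock: 9.48
tcp_pos: [0.5351, -0.3248, 0.0187]
orientation: [0.001, -0.328, 0.945, -0.001]
wrist_force: [-0.3, 0.7, 5.1]
finger_gap: 0.0648
grip_force: 46.2
```

>>> {"op": "apply_moves", "data": {
  "rows": [
    {"xyz": [0, 0, -6], "turn": [0, 0, 0], "grip": 0.6},
    {"xyz": [0, 0, -16], "turn": [0, 0, 0], "grip": 0.6},
    {"xyz": [0, 0, -30], "turn": [0, 0, 0], "grip": 0.6},
    {"xyz": [0, 0, -50], "turn": [0, 0, 0], "grip": 0.6},
    {"xyz": [0, 0, -75], "turn": [0, 0, 0], "grip": 0.6},
    {"xyz": [0, 0, -100], "turn": [0, 0, 0], "grip": 0.6},
    {"xyz": [0, 0, -125], "turn": [0, 0, 0], "grip": 0.6},
    {"xyz": [0, 0, -150], "turn": [0, 0, 0], "grip": 0.6},
    {"xyz": [0, 0, -170], "turn": [0, 0, 0], "grip": 0.6},
    {"xyz": [0, 0, -180], "turn": [0, 0, 0], "grip": 0.6},
    {"xyz": [0, 0, -180], "turn": [0, 0, 0], "grip": 0.6}
  ]
}}

```text
clock: 10.4
tcp_pos: [0.5353, -0.3253, 0.2004]
orientation: [0.001, -0.327, 0.945, -0.002]
wrist_force: [0.2, 0.2, -2.4]
finger_gap: 0.0646
grip_force: 45.7
```

Run:
```python
from h import *
s=env.get_state(); p,r=tool(); M=r.as_matrix(); print(p.round(4), s["finger_gap"],s["wrist_force"]); print("tool y angle",np.degrees(np.arctan2(M[1,1],M[0,1])), shift([.608,.205,.2]))
c,P,d=cloud("wrist"); z=p[2]-.0187+.062
m=(abs(P[...,2]-z)<.006)&(np.hypot(P[...,0]-p[0],P[...,1]-p[1])<.09); q=P[m]
A=np.c_[q[:,:2]-p[:2],np.ones(len(q))]; co=np.linalg.lstsq(A,q[:,2],rcond=None)[0]
print(len(q),"top plane",co.round(4), cv2.minAreaRect((q[:,:2]*1000).astype(np.float32)))
```

```text
[ 0.5353 -0.3253  0.2004] 0.06456608533365862 [ 0.22949655  0.15656098 -2.41119646]
tool y angle 128.21855644154348 [-385.2  371.6   -0.9]
28278 top plane [0.0068 0.0017 0.2433] ((521.0676879882812, -336.3468017578125), (77.4454574584961, 109.07816314697266), 38.67450714111328)
```

>>> {"op": "apply_moves", "data": {
  "rows": [
    {"xyz": [-10, 10, 0], "turn": [0, 0, -0.02], "grip": 0.6},
    {"xyz": [-28, 27, 0], "turn": [0, 0, -0.06], "grip": 0.6},
    {"xyz": [-50, 48, 0], "turn": [0, 0, -0.11], "grip": 0.6},
    {"xyz": [-75, 72, 0], "turn": [0, 0, -0.17], "grip": 0.6},
    {"xyz": [-100, 96, 0], "turn": [0, 0, -0.22], "grip": 0.6},
    {"xyz": [-125, 120, 0], "turn": [0, 0, -0.28], "grip": 0.6},
    {"xyz": [-150, 145, 0], "turn": [0, 0, -0.33], "grip": 0.6},
    {"xyz": [-175, 169, 0], "turn": [0, 0, -0.39], "grip": 0.6},
    {"xyz": [-200, 193, 0], "turn": [0, 0, -0.44], "grip": 0.6},
    {"xyz": [-222, 214, 0], "turn": [0, 0, -0.49], "grip": 0.6},
    {"xyz": [-240, 231, 0], "turn": [0, 0, -0.53], "grip": 0.6},
    {"xyz": [-250, 241, 0], "turn": [0, 0, -0.55], "grip": 0.6}
  ]
}}

```text
clock: 11.45
tcp_pos: [0.58, 0.0233, 0.1952]
orientation: [-0.001, -0.574, 0.819, 0.002]
wrist_force: [-0.7, 0.1, -2.3]
finger_gap: 0.0645
grip_force: 45.6
```

Run:
```python
from h import *
s=env.get_state(); p,r=tool(); M=r.as_matrix(); print(p.round(4)); print("turn deg",176.4-np.degrees(np.arctan2(M[1,1],M[0,1])), shift([.608,.205,.2]))
```

```text
[0.58   0.0233 0.1952]
turn deg 16.35743441574735 [-180.4   35.7   -4.7]
```

>>> {"op": "apply_moves", "data": {
  "rows": [
    {"xyz": [-8, 1, 0], "turn": [0, 0, -0.01], "grip": 0.6},
    {"xyz": [-25, 5, 0], "turn": [0, 0, -0.04], "grip": 0.6},
    {"xyz": [-45, 9, 0], "turn": [0, 0, -0.07], "grip": 0.6},
    {"xyz": [-68, 13, 0], "turn": [0, 0, -0.11], "grip": 0.6},
    {"xyz": [-92, 18, 0], "turn": [0, 0, -0.15], "grip": 0.6},
    {"xyz": [-115, 23, 0], "turn": [0, 0, -0.19], "grip": 0.6},
    {"xyz": [-138, 28, 0], "turn": [0, 0, -0.23], "grip": 0.6},
    {"xyz": [-158, 32, 0], "turn": [0, 0, -0.26], "grip": 0.6},
    {"xyz": [-172, 34, 0], "turn": [0, 0, -0.28], "grip": 0.6},
    {"xyz": [-180, 36, 0], "turn": [0, 0, -0.29], "grip": 0.6},
    {"xyz": [-180, 36, 0], "turn": [0, 0, -0.29], "grip": 0.6},
    {"xyz": [-180, 36, 0], "turn": [0, 0, -0.29], "grip": 0.6}
  ]
}}

```text
clock: 12.45
tcp_pos: [0.6099, 0.2004, 0.1968]
orientation: [-0.001, -0.684, 0.729, 0.0]
wrist_force: [-0.9, 0.1, -1.8]
finger_gap: 0.0648
grip_force: 45.6
```

Run:
```python
from h import *
s=env.get_state(); p,r=tool(); M=r.as_matrix(); print(p.round(4),s["finger_gap"]); print("turn deg",176.4-np.degrees(np.arctan2(M[1,1],M[0,1])), shift([.608,.205,.044]))
c,P,d=cloud("wrist"); cv2.imwrite("pics/w4.png",c)
xu=np.array([.063,.998]); yu=np.array([-.998,.063]); A=P[...,:2]@xu; B=P[...,:2]@yu; Z=P[...,2]
m=(abs(Z-.2433)<.008)&(np.hypot(P[...,0]-p[0],P[...,1]-p[1])<.09); print("box A",np.percentile(A[m],[.5,99.5]).round(4),"B",np.percentile(B[m],[.5,99.5]).round(4))
m=(Z>.015)&(Z<.03)&(A>.16)&(A<.33)&(abs(B+.594)<.12); print("floor z",m.sum(),np.median(Z[m]), "A",np.percentile(A[m],[1,99]).round(3))
m=(Z>.08)&(Z<.098)&(A>.13)&(A<.18)&(abs(B+.594)<.14); print("front panel",m.sum(),np.percentile(A[m],[2,98]).round(4),np.median(Z[m]))
m=(abs(Z-.105)<.004)&(A>.25)&(A<.5); print("unit front",m.sum(),np.percentile(A[m],[1]))
```

```text
[0.6099 0.2004 0.1968] 0.06480777940101162
turn deg 0.08523217976721753 [ -4.6   2.1 152.8]
box A [0.1819 0.2551] B [-0.6483 -0.5447]
floor z 9358 0.021384992910080516 A [0.171 0.322]
front panel 8500 [0.1491 0.1709] 0.09148718832835712
unit front 1102 [0.32811897]
```

View pics/w4.png

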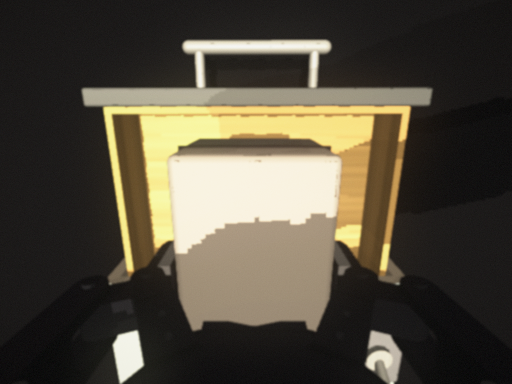

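The box hangs level over the open drawer, lid up (170–340,145–330). The panel is at row 97 and both side walls are clear. I lower it.

>>> {"op": "apply_moves", "data": {
  "rows": [
    {"xyz": [-7, 2, 10], "turn": [0, 0, 0], "grip": 0.6},
    {"xyz": [-7, 2, 28], "turn": [0, 0, 0], "grip": 0.6},
    {"xyz": [-7, 2, 48], "turn": [0, 0, 0], "grip": 0.6},
    {"xyz": [-7, 2, 66], "turn": [0, 0, 0], "grip": 0.6},
    {"xyz": [-7, 2, 82], "turn": [0, 0, 0], "grip": 0.6},
    {"xyz": [-7, 2, 97], "turn": [0, 0, 0], "grip": 0.6},
    {"xyz": [-7, 2, 111], "turn": [0, 0, 0], "grip": 0.6},
    {"xyz": [-7, 2, 123], "turn": [0, 0, 0], "grip": 0.6},
    {"xyz": [-7, 2, 134], "turn": [0, 0, 0], "grip": 0.6},
    {"xyz": [-7, 2, 143], "turn": [0, 0, 0], "grip": 0.6},
    {"xyz": [-7, 2, 149], "turn": [0, 0, 0], "grip": 0.6},
    {"xyz": [-7, 2, 150], "turn": [0, 0, 0], "grip": 0.6}
  ]
}}

```text
clock: 13.5
tcp_pos: [0.6077, 0.2077, 0.0458]
orientation: [-0.001, -0.684, 0.729, 0.001]
wrist_force: [-0.6, -0.1, -2.0]
finger_gap: 0.0643
grip_force: 45.6
```

>>> {"op": "apply_moves", "data": {
  "rows": [
    {"xyz": [0, 0, 1], "turn": [0, 0, 0], "grip": 0.6},
    {"xyz": [0, 0, 2], "turn": [0, 0, 0], "grip": 0.6},
    {"xyz": [0, 0, 3], "turn": [0, 0, 0], "grip": 0.6},
    {"xyz": [0, 0, 4], "turn": [0, 0, 0], "grip": 0.6},
    {"xyz": [0, 0, 5], "turn": [0, 0, 0], "grip": 0.6},
    {"xyz": [0, 0, 5], "turn": [0, 0, 0], "grip": 0.6}
  ]
}}

```text
clock: 14.0
tcp_pos: [0.6086, 0.2082, 0.0424]
orientation: [0.0, -0.684, 0.729, -0.0]
wrist_force: [0.4, 0.2, -2.6]
finger_gap: 0.0646
grip_force: 45.6
```

>>> {"op": "apply_moves", "data": {
  "rows": [
    {"xyz": [0, 0, 0.7], "turn": [0, 0, 0], "grip": 0.6},
    {"xyz": [0, 0, 1.4], "turn": [0, 0, 0], "grip": 0.6},
    {"xyz": [0, 0, 2], "turn": [0, 0, 0], "grip": 0.6},
    {"xyz": [0, 0, 2], "turn": [0, 0, 0], "grip": 0.6}
  ]
}}

```text
clock: 14.33
tcp_pos: [0.6084, 0.2081, 0.0401]
orientation: [-0.0, -0.684, 0.729, 0.0]
wrist_force: [-0.4, 0.3, -2.9]
finger_gap: 0.0641
grip_force: 45.6
```

>>> {"op": "apply_moves", "data": {
  "rows": [
    {"xyz": [0, 0, 0.7], "turn": [0, 0, 0], "grip": 0.6},
    {"xyz": [0, 0, 1.4], "turn": [0, 0, 0], "grip": 0.6},
    {"xyz": [0, 0, 1.4], "turn": [0, 0, 0], "grip": 0.6}
  ]
}}

```text
clock: 14.58
tcp_pos: [0.6084, 0.2081, 0.0387]
orientation: [-0.0, -0.684, 0.729, 0.0]
wrist_force: [-0.3, -0.8, -2.5]
finger_gap: 0.0645
grip_force: 45.6
```

Still free, so I keep creeping down.

>>> {"op": "apply_moves", "data": {
  "rows": [
    {"xyz": [0, 0, 0.7], "turn": [0, 0, 0], "grip": 0.6},
    {"xyz": [0, 0, 1.4], "turn": [0, 0, 0], "grip": 0.6},
    {"xyz": [0, 0, 1.4], "turn": [0, 0, 0], "grip": 0.6}
  ]
}}

```text
clock: 14.83
tcp_pos: [0.6085, 0.2082, 0.0386]
orientation: [0.0, -0.684, 0.729, -0.0]
wrist_force: [-3.4, -0.4, 4.4]
finger_gap: 0.0648
grip_force: 46.2
```

>>> {"op": "apply_moves", "data": {
  "rows": [
    {"xyz": [0, 0, 0.5], "turn": [0, 0, 0], "grip": 0.6},
    {"xyz": [0, 0, 1], "turn": [0, 0, 0], "grip": 0.6},
    {"xyz": [0, 0, 1], "turn": [0, 0, 0], "grip": 0.6}
  ]
}}

```text
clock: 15.08
tcp_pos: [0.6085, 0.2084, 0.0386]
orientation: [0.001, -0.684, 0.729, -0.0]
wrist_force: [-5.3, -1.7, 9.4]
finger_gap: 0.0645
grip_force: 46.9
```

The box is on the floor: contact at z = 0.0386. I relieve the pressure, open and rise.

>>> {"op": "apply_moves", "data": {
  "rows": [
    {"xyz": [0, 0, -1.5], "turn": [0, 0, 0], "grip": 0.6},
    {"xyz": [0, 0, -1.5], "turn": [0, 0, 0], "grip": 0.8},
    {"xyz": [0, 0, -1.5], "turn": [0, 0, 0], "grip": 0.95},
    {"xyz": [0, 0, -1.5], "turn": [0, 0, 0], "grip": 0.95},
    {"xyz": [0, 0, -1.5], "turn": [0, 0, 0], "grip": 0.95},
    {"xyz": [0, 0, -1.5], "turn": [0, 0, 0], "grip": 0.95},
    {"xyz": [0, 0, -10], "turn": [0, 0, 0], "grip": 0.95},
    {"xyz": [0, 0, -25], "turn": [0, 0, 0], "grip": 0.95},
    {"xyz": [0, 0, -50], "turn": [0, 0, 0], "grip": 0.95},
    {"xyz": [0, 0, -85], "turn": [0, 0, 0], "grip": 0.95},
    {"xyz": [0, 0, -120], "turn": [0, 0, 0], "grip": 0.95},
    {"xyz": [0, 0, -150], "turn": [0, 0, 0], "grip": 0.95}
  ]
}}

```text
clock: 16.08
tcp_pos: [0.6087, 0.2082, 0.1895]
orientation: [0.001, -0.684, 0.729, -0.0]
wrist_force: [1.5, -0.0, 0.2]
finger_gap: 0.0806
grip_force: 0.0
```

>>> {"op": "apply_moves", "data": {
  "rows": [
    {"xyz": [20, 0, -10], "turn": [0, 0, 0], "grip": 0.95},
    {"xyz": [55, 0, -20], "turn": [0, 0, 0], "grip": 0.95},
    {"xyz": [95, 0, -20], "turn": [0, 0, 0], "grip": 0.95},
    {"xyz": [135, 0, -20], "turn": [0, 0, 0], "grip": 0.95},
    {"xyz": [175, 0, -20], "turn": [0, 0, 0], "grip": 0.95},
    {"xyz": [215, 0, -20], "turn": [0, 0, 0], "grip": 0.95},
    {"xyz": [250, 0, -20], "turn": [0, 0, 0], "grip": 0.95},
    {"xyz": [270, 0, -20], "turn": [0, 0, 0], "grip": 0.95},
    {"xyz": [270, 0, -20], "turn": [0, 0, 0], "grip": 0.95},
    {"xyz": [270, 0, -20], "turn": [0, 0, 0], "grip": 0.95}
  ]
}}

```text
clock: 16.92
tcp_pos: [0.5913, -0.0625, 0.207]
orientation: [0.0, -0.683, 0.73, -0.0]
wrist_force: [0.3, 0.5, 0.3]
finger_gap: 0.081
grip_force: 0.0
```

Run:
```python
from h import *
s=env.get_state(); print(s["tcp_pos"],s["clock"])
c,P,d=cloud("top"); cv2.imwrite("pics/t5.png",cv2.resize(c,(800,600)))
xu=np.array([.063,.998]); yu=np.array([-.998,.063]); A=P[...,:2]@xu; B=P[...,:2]@yu; Z=P[...,2]
h=(Z>.06)&(Z<.08)&(abs(B+.59)<.04)&(A>.08)&(A<.135); print("bar A (was .1105 .1155 .1209)",np.percentile(A[h],[2,50,98]).round(4))
m=(Z>.07)&(Z<.1)&(A>.176)&(A<.315)&(abs(B+.594)<.1); q=np.c_[A[m],B[m],Z[m]]; print("box",m.sum(),np.median(q[:,2]),cv2.minAreaRect((q[:,:2]*1000).astype(np.float32)))
X=np.c_[q[:,:2]-q[:,:2].mean(0),np.ones(len(q))]; print("plane",np.linalg.lstsq(X,q[:,2],rcond=None)[0].round(4))
m=(Z>.15)&(Z<.21)&(P[...,1]>.3)&(P[...,1]<.45)&(abs(P[...,0]-.5)<.04); print("bat",P[m].mean(0).round(4))
```

```text
[ 0.59129167 -0.06252654  0.20703386] 16.9167
bar A (was .1105 .1155 .1209) [0.1107 0.1161 0.1216]
box 799 0.08135567112655914 ((245.82977294921875, -595.0480346679688), (65.35353088378906, 111.79061889648438), 89.22864532470703)
plane [ 0.004  -0.0073  0.0812]
bat [0.5052 0.3886 0.1797]
```

View pics/t5.png

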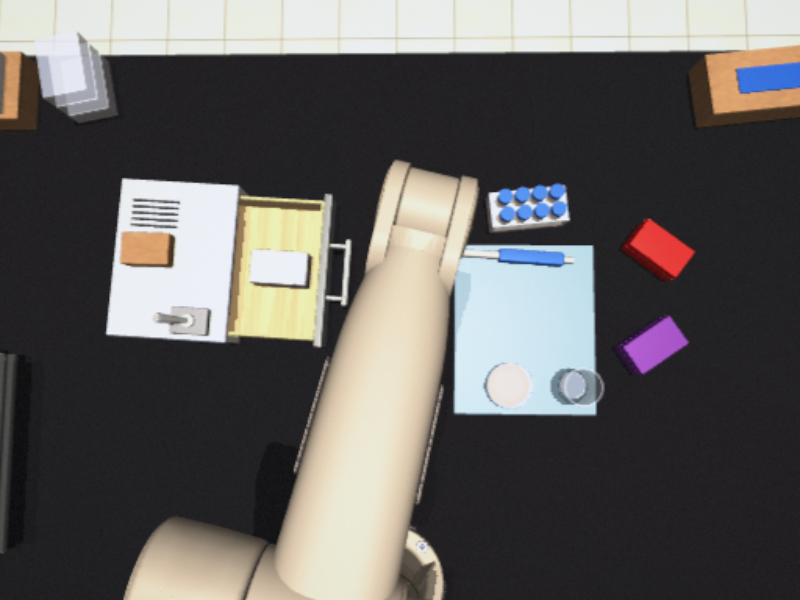

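The picture shows the box flat in the drawer at (279,268), lid up. The bat is at the rear and everything else is in place. My relaxing move at release may have nudged the drawer in by about 1 mm, so I hook the bar once more and pull to the stop.

>>> {"op": "apply_moves", "data": {
  "rows": [
    {"xyz": [-5, 0, 0], "turn": [0, 0, 0.12], "grip": 0.25},
    {"xyz": [-20, 0, 0], "turn": [0, 0, 0.24], "grip": 0.25},
    {"xyz": [-35, 1, 0], "turn": [0, 0, 0.36], "grip": 0.25},
    {"xyz": [-50, 1, 0], "turn": [0, 0, 0.48], "grip": 0.25},
    {"xyz": [-65, 2, 0], "turn": [0, 0, 0.6], "grip": 0.25},
    {"xyz": [-80, 2, 0], "turn": [0, 0, 0.72], "grip": 0.25},
    {"xyz": [-95, 3, 0], "turn": [0, 0, 0.84], "grip": 0.25},
    {"xyz": [-110, 3, 0], "turn": [0, 0, 0.96], "grip": 0.25},
    {"xyz": [-125, 4, 0], "turn": [0, 0, 1.08], "grip": 0.25},
    {"xyz": [-135, 4, 0], "turn": [0, 0, 1.2], "grip": 0.25},
    {"xyz": [-140, 4, 0], "turn": [0, 0, 1.32], "grip": 0.25},
    {"xyz": [-140, 4, 0], "turn": [0, 0, 1.44], "grip": 0.25}
  ]
}}

```text
clock: 17.97
tcp_pos: [0.5958, 0.0821, 0.2068]
orientation: [0.0, -0.033, 0.999, 0.0]
wrist_force: [0.3, -0.6, -0.4]
finger_gap: 0.0215
grip_force: 0.0
```

>>> {"op": "apply_moves", "data": {
  "rows": [
    {"xyz": [0, 0, 0], "turn": [0, 0, 0.1], "grip": 0.25},
    {"xyz": [0, 0, 0], "turn": [0, 0, 0.131], "grip": 0.25},
    {"xyz": [0, 0, 0], "turn": [0, 0, 0.131], "grip": 0.25}
  ]
}}

```text
clock: 18.22
tcp_pos: [0.5959, 0.0807, 0.2067]
orientation: [0.0, 0.031, 1.0, 0.0]
wrist_force: [-0.2, -0.8, 0.4]
finger_gap: 0.0213
grip_force: 0.0
```

Run:
```python
from h import *
s=env.get_state(); p,r=tool(); M=r.as_matrix(); print(p.round(4),s["finger_gap"],"y ang",np.degrees(np.arctan2(M[1,1],M[0,1]))); print(shift([.596,.0785,.048]))
```

```text
[0.5959 0.0807 0.2067] 0.021287045485593684 y ang 86.46908367527577
[ -0.2  -2.3 158.7]
```

>>> {"op": "apply_moves", "data": {
  "rows": [
    {"xyz": [0, -2, 35], "turn": [0, 0, 0], "grip": 0.25},
    {"xyz": [0, -2, 70], "turn": [0, 0, 0], "grip": 0.25},
    {"xyz": [0, -2, 95], "turn": [0, 0, 0], "grip": 0.25},
    {"xyz": [0, -2, 112], "turn": [0, 0, 0], "grip": 0.25},
    {"xyz": [0, -2, 128], "turn": [0, 0, 0], "grip": 0.25},
    {"xyz": [0, -2, 143], "turn": [0, 0, 0], "grip": 0.25},
    {"xyz": [0, -2, 158], "turn": [0, 0, 0], "grip": 0.25},
    {"xyz": [0, -2, 158], "turn": [0, 0, 0], "grip": 0.25},
    {"xyz": [0, -4, 158], "turn": [0, 0, 0], "grip": 0.25},
    {"xyz": [0, -6, 158], "turn": [0, 0, 0], "grip": 0.25},
    {"xyz": [0, -8, 158], "turn": [0, 0, 0], "grip": 0.25},
    {"xyz": [0, -8, 158], "turn": [0, 0, 0], "grip": 0.25}
  ]
}}

```text
clock: 19.22
tcp_pos: [0.5957, 0.0714, 0.0486]
orientation: [0.0, 0.031, 1.0, 0.001]
wrist_force: [-0.1, 3.6, 1.0]
finger_gap: 0.0213
grip_force: 1.5
```

>>> {"op": "apply_moves", "data": {
  "rows": [
    {"xyz": [0, -1, 0], "turn": [0, 0, 0], "grip": 0.25},
    {"xyz": [0, -2, 0], "turn": [0, 0, 0], "grip": 0.25},
    {"xyz": [0, -2, 0], "turn": [0, 0, 0], "grip": 0.25}
  ]
}}

```text
clock: 19.47
tcp_pos: [0.5957, 0.0713, 0.0486]
orientation: [0.0, 0.031, 1.0, 0.003]
wrist_force: [0.8, 9.9, 0.9]
finger_gap: 0.0215
grip_force: 4.9
```

It is firmly against the stop. I back off inside the gap without touching the bar, rise and clear away.

>>> {"op": "apply_moves", "data": {
  "rows": [
    {"xyz": [0, 3, 0], "turn": [0, 0, 0], "grip": 0.25},
    {"xyz": [0, 6, 0], "turn": [0, 0, 0], "grip": 0.25},
    {"xyz": [0, 7, 0], "turn": [0, 0, 0], "grip": 0.25},
    {"xyz": [0, 7, 0], "turn": [0, 0, 0], "grip": 0.25},
    {"xyz": [0, 7, -15], "turn": [0, 0, 0], "grip": 0.25},
    {"xyz": [0, 7, -40], "turn": [0, 0, 0], "grip": 0.25},
    {"xyz": [0, 7, -80], "turn": [0, 0, 0], "grip": 0.25},
    {"xyz": [0, 7, -120], "turn": [0, 0, 0], "grip": 0.25},
    {"xyz": [0, 0, -160], "turn": [0, 0, 0], "grip": 0.25},
    {"xyz": [0, -40, -160], "turn": [0, 0, 0], "grip": 0.25},
    {"xyz": [0, -80, -160], "turn": [0, 0, 0], "grip": 0.25},
    {"xyz": [0, -100, -160], "turn": [0, 0, 0], "grip": 0.25}
  ]
}}

```text
clock: 20.47
tcp_pos: [0.5896, -0.0346, 0.2098]
orientation: [0.001, 0.033, 0.999, -0.001]
wrist_force: [0.0, -0.5, -0.9]
finger_gap: 0.0212
grip_force: 0.0
```

>>> {"op": "apply_moves", "data": {
  "rows": [
    {"xyz": [0, -20, 0], "turn": [0, 0, 0], "grip": 0.25},
    {"xyz": [0, -40, 0], "turn": [0, 0, 0], "grip": 0.25},
    {"xyz": [0, -40, 0], "turn": [0, 0, 0], "grip": 0.25},
    {"xyz": [0, -40, 0], "turn": [0, 0, 0], "grip": 0.25}
  ]
}}

```text
clock: 20.8
tcp_pos: [0.5865, -0.0723, 0.2083]
orientation: [-0.0, 0.033, 0.999, 0.0]
wrist_force: [-1.1, 0.3, -0.1]
finger_gap: 0.0212
grip_force: 0.0
```

Run:
```python
from h import *
c,P,d=cloud("top")
xu=np.array([.063,.998]); yu=np.array([-.998,.063]); A=P[...,:2]@xu; B=P[...,:2]@yu; Z=P[...,2]
h=(Z>.06)&(Z<.08)&(abs(B+.59)<.04)&(A>.08)&(A<.135); print("bar A",h.sum(),np.percentile(A[h],[2,50,98]).round(4))
m=(Z>.07)&(Z<.1)&(A>.176)&(A<.315)&(abs(B+.594)<.1); q=np.c_[A[m],B[m],Z[m]]; print("box",m.sum(),np.median(q[:,2]),cv2.minAreaRect((q[:,:2]*1000).astype(np.float32)))
m=(Z>.15)&(Z<.21)&(P[...,1]>.3)&(P[...,1]<.45)&(abs(P[...,0]-.5)<.04); print("bat",P[m].mean(0).round(4))
s=env.get_state(); print(s["tcp_pos"],s["qvel"],s["clock"])
```

```text
bar A 96 [0.11   0.1148 0.1204]
box 794 0.08115168026588584 ((245.07298278808594, -595.150634765625), (65.23159790039062, 110.42491912841797), 89.51215362548828)
bat [0.5052 0.3883 0.1797]
[ 0.58655633 -0.07136602  0.20836815] [ 0.02462836 -0.00126113 -0.00169531  0.00068895  0.00089505 -0.00020102] 20.85
```

The drawer is about 1 mm further out than before. The box lies flat, the switch is flipped and the arm is clear.

```bash
python3 -c "
from workcell import ticket
print(ticket.hand_in())"
```

```text
the job is handed in; nothing more can be done
None
```

The job is handed in at about 21 s: switch flipped first, drawer out against its stop, tip box flat and lid up on the drawer floor, and I saw nothing else moved in the last top picture; no verdict was returned.

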